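# Shut down the valve amplifier

## Robot

A 7-joint arm with a two-finger parallel gripper is mounted at the origin on the work surface. World frame = base frame: x ahead of the robot, y to its left, z up, the work surface at z = 0. Lengths are in m, angles in rad, forces in N, time in s.
With the tool pointing down it reaches from about 0.425 to 0.875 m from the base axis. Payload 4.7 kg.
Tool frame: the origin (TCP) lies on the centre line of the jaws, within the pads' length; the fingertips stand 19 mm ahead of it and the grasp point (between the pads) is the TCP; z points along the fingers, y is the line along which they close (so a half turn about z gives the same grasp; the last joint's range is limited). The gripper opens to 85 mm and grips with 20 to 120 N. Pads are 22 mm wide; open, the fingers measure 114 mm over their backs; the gripper's body (76 mm by 85 mm) begins 54 mm behind the grasp point. The pads swing forward as they close: fully open they stand 13 mm farther back than shut.
Start: joints at [-1.2, 0.321, -0.07, 1.45, 0.023, 1.371, -0.057], TCP at [0.227, 0.609, 0.25] pointing down, gripper open.
Joint ranges: [-2.86, 2.86], [-0.3, 2.09], [-1.38, 1.24], [0.06, 2.45], [-1.56, 4.7], [0.09, 2.05], [-2.69, 2.69]. Speed limits (rad/s): [2.57, 2.57, 3.14, 3.14, 3.14, 3.14, 3.14].

## Interface

Orientations are given as a 3x3 rotation matrix whose columns are the frame's x, y, z axes.
In Python, from workcell import state, get_image, close_job, cut_out, place_of gives the robot as it stands.
- The arm moves only by the shell command python3 -m inch 'ROWS' [FORCE]. ROWS is JSON, a list of rows, each a list of 3 entries, a list of its own where there are three numbers: the shift along the tool's x, y, z in cm, then the turn, a rotation vector about the tool's x, y, z in rad, then the finger opening in cm, from 0 to 8.54. In form: [[[x, y, z], [wx, wy, wz], jaw], ...]. A call has 1 to 12 rows; each row is the pose to reach, as a shift and turn from the pose commanded when the call began, along the tool's axes at that moment; what a row does not reach only later rows make up. A row lasts 1/8 s, in which the tool goes at most 62.5 mm and 10.7 degrees, less where a joint would pass 70% of its speed; a pose out of reach is approached as far as the arm can. A call with a gripper value outside its range is refused whole. The fingers move at their own pace and stop on an object; FORCE is the grip in N (left out, the last holds). Time passes only in rows, so rows that repeat a pose let the fingers close. It gives the time, the measured TCP pose, the force, the opening and the grip force at its end, in the units of the state.
- state(): the state, without advancing time (a new reading comes with each control period).
- get_image(name): name is "scene" or "side" or "wrist"; returns a dict with "image" (480x640x3 uint8, red, green, blue), "depth" (480x640 float32, m along the optical axis (not along the pixel's ray), 0 where there is no reading), "intrinsics" (3x3 intrinsics, pixels), "origin" and "orientation" of the camera in the world. Camera axes: x right, y up, looking along -z (the intrinsics and any distortion apply to the point x, -y, -z); pixel columns grow to the right and rows downward; lengths in m; the calibration is good to about 2 mm. A picture is of the moment at which its call begins.
- close_job(): hands the job in; it is judged then, once.
Trained networks look in a picture, given as the dict that the camera call returned (one of the last four; its "shot" number tells which), for a name from the list of things; names that differ only in an ending like _2 or _b are one class to them, and where a whole thing is asked for, a point or a joint stands for the part that bears it (a point fixed in the world has none). Each returns a list of dicts, best first, with "p" (0 to 1); they miss things now and then, are a little off and sometimes report something else, mostly with a low value. They report only what shows in the picture. A call takes as long as a camera call.
- cut_out(picture, name): "mask" (480x640 bool, what is visible of it).
- place_of(picture, name): "position" ([x, y, z] in m, in world coordinates, good to about 4 mm: a listed point, or the origin of a listed thing).
The state is a dict: "time": time; "joint_positions": joint angles; "qvel": joint speeds; "effort": joint torques, N m; "tool_pos": TCP position; "tcp_rot": TCP orientation; "ft_force": force on the tool from outside, world axes, zero at the start; "moment": the same for the moment, N m; "opening": finger opening in m; "gripper_force": force on a finger pad.
Only numpy, scipy, OpenCV 4.12 (cv2) and the standard library are available. Lean on these libraries where they do the work, as an engineer would, in place of code of your own. Each camera call takes 0.05 s, during which the arm holds its last target. There are 200 camera calls.

## Task

The valve amplifier on the bench has finished its test: shut it down in the proper order, first flipping its standby switch over to standby, and only then its mains switch over to off. Both levers now lean towards the grille and must end leaning fully the other way, towards the panel's rear edge; the mains switch is the one next to the pilot lamp, the standby switch is between it and the knobs. Leave the bright switch (at the other end of the panel, by the input jack) as it is set, and the multimeter, the effects pedal and the screwdriver lying beside and on the amplifier where they are.

Things in the scene. Friction and masses are not known exactly. Their poses are not given: they have to be found in the camera images.
- amp: Small valve guitar amplifier, teal box 210 mm (its x) by 350 mm (its y), top 150 mm above the table; heavy, does not move. Origin: centre of its underside, on the table, z up. Its +x side has the grille (front), its -x side is the rear, nearest the robot. A strap handle 22 mm high runs along y on its top at x = +45 mm.
- panel (a point): Centre of the black control panel, 66 by 312 mm, flat on the amplifier's top: (-55, 0, 152) mm in its frame, same axes. In one row along y, mm from here: pilot lamp (amber jewel, 12 high) +136, mains switch +92, standby switch +37, three knobs (22 across, 17 high) -20, -52, -84, bright switch -114, input jack -140.
- mains (a joint): Joint of the mains switch, rad, about the amplifier's y: +0.28 leans fully to its +x (the grille), -0.28 fully to its -x (the rear edge), 0 upright. Spring over centre: it rests only at the two ends, about 3 N at the lever's end moves it off an end, and 0.02 rad past upright it snaps across. Starts on, at the + end; off is the - end.
- standby (a joint): Joint of the standby switch, rad, about the amplifier's y: +0.28 leans fully to its +x (the grille), -0.28 fully to its -x (the rear edge), 0 upright. Spring over centre: it rests only at the two ends, about 3 N at the lever's end moves it off an end, and 0.02 rad past upright it snaps across. Starts at play, at the + end; standby is the - end.
- bright (a joint): Joint of the bright switch, rad, about the amplifier's y: +0.28 leans fully to its +x (the grille), -0.28 fully to its -x (the rear edge), 0 upright. Spring over centre: it rests only at the two ends, about 3 N at the lever's end moves it off an end, and 0.02 rad past upright it snaps across. Starts at the - end, to be left there.
- mains_tip (a point): Rounded end of the lever of the mains switch, on the lever's axis: a bat toggle, chrome lever 24 mm long from its pivot, 4 mm thick there and 7 mm near its end, in a 12 mm bushing 8 mm high. Pivot at (-55, 92, 158) mm in the amplifier's frame, 6 mm above the panel face; the lever's end is 30 mm above it. It is the toggle next to the pilot lamp.
- standby_tip (a point): Rounded end of the lever of the standby switch, on the lever's axis: a bat toggle, chrome lever 24 mm long from its pivot, 4 mm thick there and 7 mm near its end, in a 12 mm bushing 8 mm high. Pivot at (-55, 37, 158) mm in the amplifier's frame, 6 mm above the panel face; the lever's end is 30 mm above it. It is the toggle between the mains switch and the knobs.
- bright_tip (a point): Rounded end of the lever of the bright switch, on the lever's axis: a bat toggle, chrome lever 24 mm long from its pivot, 4 mm thick there and 7 mm near its end, in a 12 mm bushing 8 mm high. Pivot at (-55, -114, 158) mm in the amplifier's frame, 6 mm above the panel face; the lever's end is 30 mm above it. It is the toggle at the far side of the knobs, by the input jack.
- multimeter_mid (a point): Middle of a bystander: yellow hand-held multimeter, 180 x 88 x 46 mm, lying beside the amplifier.
- pedal_mid (a point): Middle of a bystander: bare aluminium guitar effects pedal, 112 x 61 x 31 mm with three knobs, beside the amplifier's input end.
- driver_mid (a point): Middle of a bystander: small screwdriver, 113 mm long, lying on top of the amplifier near its grille edge.

How it is judged:
On the way, in this order (a step that is already met when the one before it is completed fails the run):
1. the standby switch is flipped over to standby while the mains switch is still on (value of joint standby below -0.22 rad and value of joint mains above 0.22 rad), for 0.2 s.
2. then the mains switch is flipped over to off (value of joint each of mains, standby below -0.22 rad), for 0.2 s.
At the end, for the whole second after the job is handed in: The mains and the standby switch both lean fully towards the panel's rear edge (joints below -0.22 rad), and the bright switch is still at its - end (below -0.22 rad) (all of step 2 and value of joint bright below -0.22 rad); the robot touches nothing.
It fails at once if the bright switch is flipped (its lever's end moves more than 9 mm) (distance of bright_tip from where it was at the start of the episode above 0.009 m).
It fails at once if the multimeter, the pedal or the screwdriver is moved by more than 30 mm (distance of any of multimeter_mid, pedal_mid, driver_mid from where it was at the start of the episode above 0.03 m).
It also fails if it takes over 38 s, if anything falls off the work surface, if the arm or the gripper's body presses on something with over 40 N, if the wrist force passes 120 N, or if a joint passes its speed limit or range.

## Working session

There is one attempt and no reset: what is moved stays moved. The work goes in short steps, Python scripts to look and compute and a shell command to move; the robot and the scene stay as the last step left them, time stands still between calls to the robot, and variables do not carry over. Pictures are saved under pics/ and viewed, at most 10 in all, crops included, and the job is handed in when it is done.

```bash
mkdir -p pics; python3 - <<'E'
from workcell import *
import cv2,numpy as np
s=state();print(s['time'],s['tool_pos'],np.round(s['tcp_rot'],3).tolist(),s['opening'])
for c in('scene','side'):
    p=get_image(c);cv2.imwrite(f'pics/{c}1.png',p['image'][...,::-1])
    print(c,p['origin'])
    for n in('amp','panel','mains_tip','standby_tip','bright_tip','multimeter_mid','pedal_mid','driver_mid'):
        print(n,[(np.round(d['position'],4).tolist(),round(d['p'],2)) for d in place_of(p,n)[:2]])
E
```

```text
0.0 [0.22684733 0.6085819  0.2492275 ] [[-0.937, 0.349, -0.001], [0.349, 0.937, -0.002], [-0.0, -0.002, -1.0]] 0.08529305905616945
scene [1.18304133 0.024474   0.88029731]
amp []
panel [([0.5797, -0.0731, 0.155], 0.75)]
mains_tip [([0.61, 0.0158, 0.1784], 0.58)]
standby_tip [([0.5958, -0.0389, 0.1795], 0.4)]
bright_tip [([0.5424, -0.1807, 0.1819], 0.46)]
multimeter_mid [([0.6775, 0.1622, 0.018], 0.67)]
pedal_mid [([0.5945, -0.3276, 0.0156], 0.95)]
driver_mid [([0.7146, -0.1099, 0.1579], 0.75)]
side [0.52521059 0.73918633 0.64361406]
amp []
panel [([0.5771, -0.0725, 0.1523], 0.56)]
mains_tip [([0.717, -0.1088, 0.1592], 0.73), ([0.6079, 0.0177, 0.1788], 0.56)]
standby_tip [([0.5959, -0.037, 0.1817], 0.5)]
bright_tip [([0.5412, -0.1801, 0.179], 0.54)]
multimeter_mid [([0.6777, 0.1675, 0.0224], 0.93)]
pedal_mid []
driver_mid [([0.7176, -0.1068, 0.1593], 0.74)]
```

View pics/scene1.png

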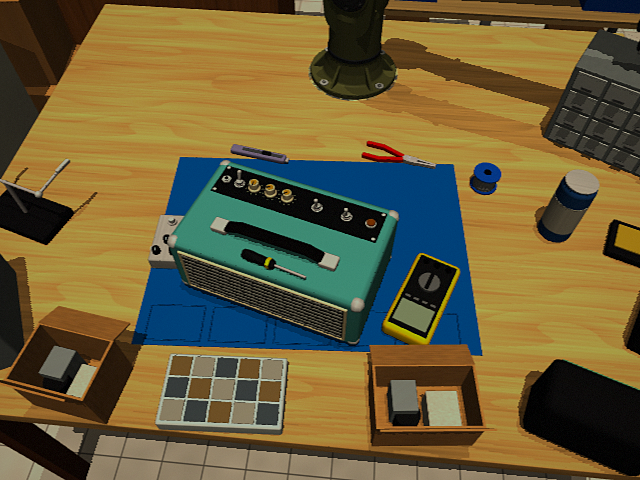

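View pics/side1.png

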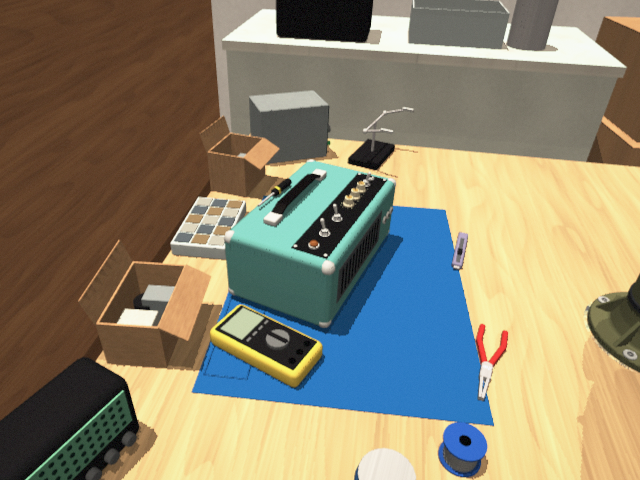

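The scene picture shows the lamp at (370,223), mains at (346,215), standby at (317,205) and bright at (239,178). The networks agree with this, apart from one false mains hit on the screwdriver. Next I fit the amp pose.

```bash
cat > h.py <<'E'
from workcell import *
import numpy as np
# amp-frame (xy) vs world (xy), mean of two views
A=np.array([[-48.4,92],[-48.4,37],[-61.6,-114],[-55,0]])/1e3
W=np.array([[.609,.0168],[.5959,-.038],[.5418,-.1804],[.5784,-.0728]])
a=A-A.mean(0);w=W-W.mean(0)
yaw=np.arctan2((a[:,0]*w[:,1]-a[:,1]*w[:,0]).sum(),(a*w).sum())
R=np.array([[np.cos(yaw),-np.sin(yaw)],[np.sin(yaw),np.cos(yaw)]]);t=W.mean(0)-R@A.mean(0)
def world(x,y,z): return np.r_[R@np.array([x,y])/1e3+t,z/1e3]
def go(x,y,z):
    "shift (cm, tool axes) and turn to put the TCP at amp-frame mm, tool x = amp -x"
    s=state();T=np.array(s['tcp_rot']);d=T.T@(world(x,y,z)-s['tool_pos'])*100
    X=np.r_[-R[:,0],0];G=np.c_[X,np.cross([0,0,-1],X),[0,0,-1]]
    from scipy.spatial.transform import Rotation as Q
    return np.round(d,2),np.round(Q.from_matrix(T.T@G).as_rotvec(),3)
def amp(p): return np.r_[R.T@(np.array(p[:2])-t)*1e3,p[2]*1e3]
E
python3 - <<'E'
from h import *
print(np.degrees(yaw),t,np.round((A@R.T+t-W)*1e3,1).tolist())
print(go(-15,37,240))
E
```

```text
-15.287916387987536 [ 0.63174835 -0.08628407] [[0.3, -1.6], [-1.1, 0.2], [0.5, 0.4], [0.3, 1.0]]
(array([-60.38, -47.47,   1.03]), array([ 0.  ,  0.  , -0.09]))
```

```bash
python3 -m inch '[[[-5,-4,0],[0,0,-0.09],0],[[-10,-8,0],[0,0,-0.09],0],[[-15,-12,0],[0,0,-0.09],0],[[-20,-16,0],[0,0,-0.09],0],[[-25,-20,0],[0,0,-0.09],0],[[-30,-24,0],[0,0,-0.09],0],[[-35,-28,0],[0,0,-0.09],0],[[-40,-32,0],[0,0,-0.09],0],[[-45,-36,0],[0,0,-0.09],0],[[-50,-40,0],[0,0,-0.09],0],[[-55,-44,0],[0,0,-0.09],0],[[-60.4,-47.5,0],[0,0,-0.09],0]]'
python3 -m inch '[[[0,0,0],[0,0,0],0],[[0,0,0],[0,0,0],0]]'
python3 - <<'E'
from h import *
s=state();print(s['time'],amp(s['tool_pos']),s['ft_force'],s['opening']);print(go(-15,37,240),go(-15,37,191))
import cv2
p=get_image('side');cv2.imwrite('pics/s2.png',p['image'][130:290,220:440,::-1].repeat(3,0).repeat(3,1))
E
```

```text
time: 2.4
tool_pos: [0.6172, -0.0335, 0.2509]
tcp_rot: [[-0.965, 0.263, 0.001], [0.263, 0.965, 0.001], [-0.001, 0.001, -1.0]]
ft_force: [0.8, 1.3, 0.0]
opening: 0.0001
gripper_force: 0.0
time: 2.65
tool_pos: [0.6161, -0.0313, 0.25]
tcp_rot: [[-0.965, 0.264, -0.001], [0.264, 0.965, 0.001], [0.001, 0.0, -1.0]]
ft_force: [-0.5, 0.8, -0.6]
opening: 0.0002
gripper_force: 0.0
2.65 [-29.5765698   48.96115401 249.99057821] [-0.54632504  0.79249716 -0.64158664] 0.00024617390408605627
(array([-1.46, -1.2 ,  1.  ]), array([ 0.   , -0.001, -0.   ])) (array([-1.46, -1.2 ,  5.9 ]), array([ 0.   , -0.001, -0.   ]))
```

View pics/s2.png

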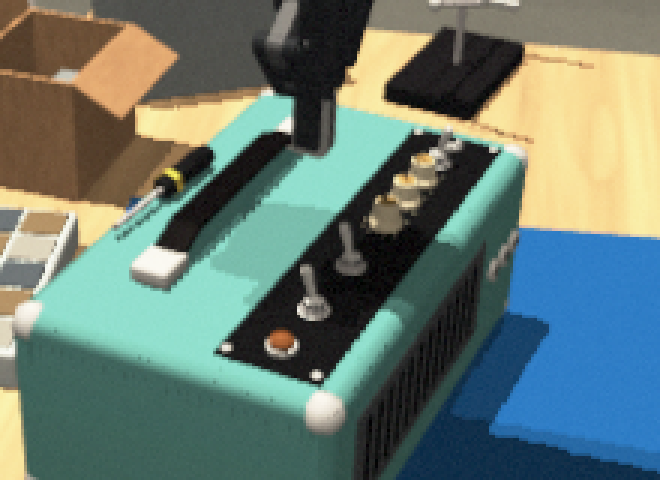

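The crop shows the closed fingers above the amp at about (312,150). The toggles stand at (313,290) for mains and (348,250) for standby, and nothing is in the way of the descent.

```bash
python3 -m inch '[[[-1.5,-1.2,0],[0,0,0],0],[[-1.5,-1.2,2],[0,0,0],0],[[-1.5,-1.2,4],[0,0,0],0],[[-1.5,-1.2,5.9],[0,0,0],0],[[-1.5,-1.2,5.9],[0,0,0],0]]'
python3 - <<'E'
from h import *
s=state();print(s['time'],amp(s['tool_pos']),s['ft_force'])
import cv2
p=get_image('side');cv2.imwrite('pics/s3.png',p['image'][130:290,220:440,::-1].repeat(3,0).repeat(3,1))
# point cloud in the amp frame near finger
K=p['intrinsics'];v,u=np.mgrid[:480,:640];d=p['depth']
c=np.stack([(u-K[0,2])*d/K[0,0],-(v-K[1,2])*d/K[1,1],-d],-1)@np.array(p['orientation']).T+p['origin']
q=c[d>0];q=np.c_[(q[:,:2]-t)@R*1e3,q[:,2]*1e3]
m=(abs(q[:,0]+10)<28)&(abs(q[:,1]-37)<25)&(q[:,2]>163)&(q[:,2]<215);f=q[m]
f=f[f[:,0]>-36]
print(len(f),np.percentile(f,[2,50,98],axis=0).round(1).tolist())
for n in('standby_tip','mains_tip'):print(n,[(amp(x['position']).round(1),x['p']) for x in place_of(p,n)[:2]])
E
```

```text
time: 3.32
tool_pos: [0.626, -0.0467, 0.1885]
tcp_rot: [[-0.965, 0.263, -0.005], [0.263, 0.965, 0.0], [0.005, -0.001, -1.0]]
ft_force: [0.1, 0.5, 0.2]
opening: 0.0005
gripper_force: 0.0
3.325 [-15.99571043  36.6851553  188.48279492] [0.12732239 0.51882037 0.1553138 ]
242 [[-28.0, 30.5, 170.6], [-22.1, 46.7, 191.2], [-7.9, 52.4, 214.0]]
standby_tip [(array([-47.8,  38.1, 179.8]), 0.62)]
mains_tip [(array([-47.8,  97.1, 178.3]), 0.38)]
```

View pics/s3.png

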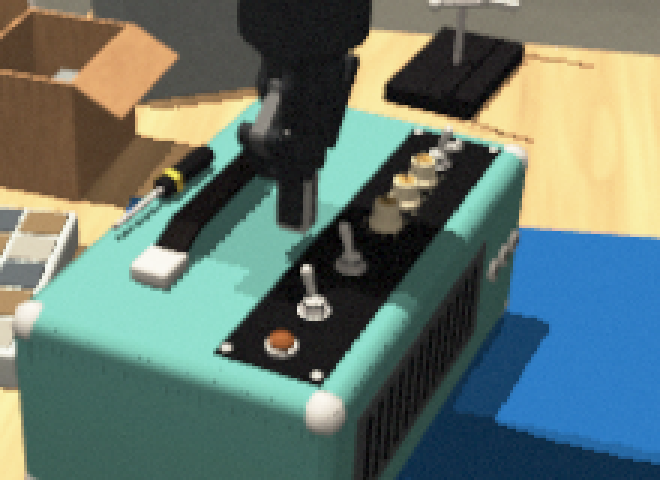

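The fingertip is at about (300,225), roughly 170 mm high and 18 mm clear of the standby lever at (348,245). Pushing now.

```bash
python3 -m inch '[[[0.7,0,0],[0,0,0],0],[[1.3,0,0],[0,0,0],0],[[1.7,0,0],[0,0,0],0],[[2.1,0,0],[0,0,0],0],[[2.4,0,0],[0,0,0],0],[[2.7,0,0],[0,0,0],0],[[2.7,0,0],[0,0,0],0]]'
python3 - <<'E'
from h import *
s=state();print(s['time'],amp(s['tool_pos']),s['ft_force'])
p=get_image('side')
for n in('standby_tip','mains_tip'):print(n,[(amp(x['position']).round(1),x['p']) for x in place_of(p,n)[:2]])
E
```

```text
time: 4.35
tool_pos: [0.6006, -0.0399, 0.1908]
tcp_rot: [[-0.965, 0.263, -0.002], [0.263, 0.965, 0.0], [0.002, -0.0, -1.0]]
ft_force: [-0.4, -0.6, 0.8]
opening: 0.0
gripper_force: 0.0
4.35 [-42.29201244  36.54784576 190.8130836 ] [-0.35754274 -0.64141191  0.76162386]
standby_tip [(array([-58.4,  38.5, 182.7]), 0.61), (array([ 86.7,   2.7, 154.7]), 0.21)]
mains_tip [(array([-56.1,   1.4, 152.8]), 0.61), (array([-44.7,  92.3, 185.4]), 0.51)]
```

No force is left, so the lever has probably snapped. I back off, shift across to the mains switch on the free side, and check.

```bash
python3 -m inch '[[[-1.4,0,0],[0,0,0],0],[[-2.8,0,0],[0,0,0],0],[[-2.8,1.8,0],[0,0,0],0],[[-2.8,3.7,0],[0,0,0],0],[[-2.8,5.5,0],[0,0,0],0],[[-2.8,5.5,0],[0,0,0],0]]'
python3 - <<'E'
from h import *
import cv2
s=state();print(s['time'],amp(s['tool_pos']),s['ft_force'])
p=get_image('side');cv2.imwrite('pics/s4.png',p['image'][130:290,220:440,::-1].repeat(3,0).repeat(3,1))
p=get_image('scene');cv2.imwrite('pics/s5.png',p['image'][150:270,210:410,::-1].repeat(4,0).repeat(4,1))
for n in('standby_tip','mains_tip','bright_tip'):print(n,[(amp(x['position']).round(1),x['p']) for x in place_of(p,n)[:2]])
E
```

```text
time: 5.25
tool_pos: [0.6433, 0.0091, 0.1911]
tcp_rot: [[-0.966, 0.259, -0.0], [0.259, 0.966, 0.001], [0.001, 0.001, -1.0]]
ft_force: [0.5, 0.3, -0.2]
opening: -0.0002
gripper_force: 0.0
5.25 [-14.04970995  95.06524227 191.06977037] [ 0.45770818  0.28208616 -0.18321466]
standby_tip []
mains_tip []
bright_tip [(array([ -62.1, -113.9,  181. ]), 0.51)]
```

View pics/s4.png

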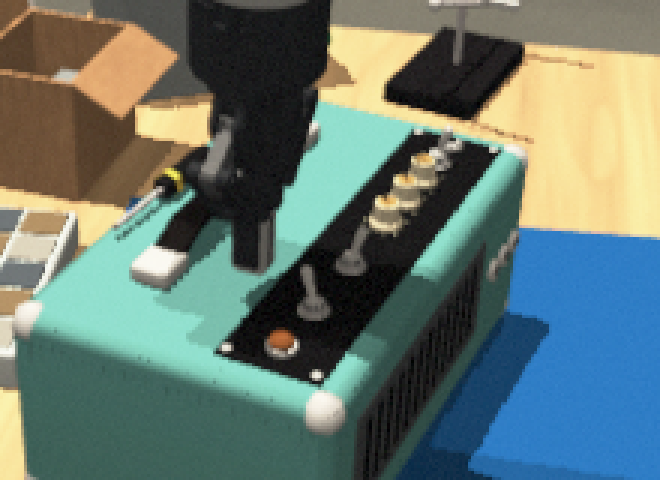

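The standby lever at (352,245) now leans to the rear, and mains at (310,290) still leans towards the grille. Flip mains, back off and lift.

```bash
python3 -m inch '[[[0.7,0,0],[0,0,0],0],[[1.3,0,0],[0,0,0],0],[[1.7,0,0],[0,0,0],0],[[2.1,0,0],[0,0,0],0],[[2.5,0,0],[0,0,0],0],[[2.8,0,0],[0,0,0],0],[[2.8,0,0],[0,0,0],0]]'
python3 -m inch '[[[-1.5,0,0],[0,0,0],0],[[-2.5,0,0],[0,0,0],0],[[-2.5,0,-3],[0,0,0],0],[[-2.5,0,-8],[0,0,0],0],[[-2.5,0,-12],[0,0,0],0],[[-2.5,0,-12],[0,0,0],0],[[-2.5,0,-12],[0,0,0],0]]'
python3 - <<'E'
from h import *
import cv2
s=state();print(s['time'],amp(s['tool_pos']),s['ft_force'])
p=get_image('side');cv2.imwrite('pics/s6.png',p['image'][130:290,220:440,::-1].repeat(3,0).repeat(3,1))
for n in('standby_tip','mains_tip','bright_tip'):print(n,[(amp(x['position']).round(1),x['p']) for x in place_of(p,n)[:2]])
E
```

```text
time: 6.38
tool_pos: [0.6152, 0.0132, 0.1909]
tcp_rot: [[-0.965, 0.263, -0.002], [0.263, 0.965, 0.0], [0.002, -0.0, -1.0]]
ft_force: [0.1, -0.2, 0.4]
opening: -0.0004
gripper_force: 0.0
time: 7.25
tool_pos: [0.6403, 0.006, 0.3104]
tcp_rot: [[-0.965, 0.264, -0.001], [0.264, 0.965, -0.0], [0.001, -0.001, -1.0]]
ft_force: [-0.3, 0.3, -0.0]
opening: -0.0
gripper_force: 0.0
7.25 [-16.07495557  91.317386   310.36256902] [-0.28393562  0.27967937 -0.0309054 ]
standby_tip [(array([-59.9,  39.4, 181.8]), 0.5), (array([-24. , 257.8,  24.5]), 0.48)]
mains_tip [(array([-58.1,  95.9, 181.9]), 0.58)]
bright_tip [(array([ -62.7, -113.2,  180.3]), 0.56)]
```

View pics/s6.png

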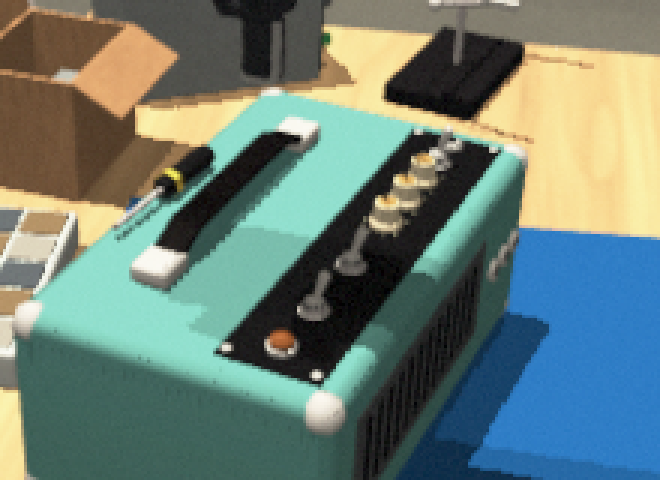

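Both levers, mains at (320,290) and standby at (352,245), lean to the rear. The bright switch and the screwdriver look unchanged, and the arm is clear.

```bash
python3 -c "
from workcell import close_job
print(close_job())"
```

```text
the job is handed in; nothing more can be done
None
```

I flipped standby first and then mains; the last picture shows both levers leaning to the rear, the bright switch and screwdriver unmoved and the arm clear, and I handed the job in about 7 s into the 38 s limit (the hand-in returned no verdict).

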